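# Push an offcut under the sprung flap of the dust trap

## Task

Clear the offcut lying on the tray of the dust trap: with one fingertip push the spring flap inwards and hold it open, clear of the block, while the other fingertip pushes the block along the tray and under the flap until it drops down the chute. Do not pick the block up, and do not let the flap bear on it, or it jams. Then draw back so that the flap springs shut, and leave the other things on the bench where they are.

Things in the scene. Friction and masses are not known exactly. Their poses are not given: they have to be found in the camera images.
- trap: Dust trap, a fixed sheet-metal box. Origin at bench level on its centre line, straight below the flap's hinge pin; x = feed direction (tray into box), z up. Tray at x -160 to -18 mm, box behind it to x 192 (walls y -84 to 84, roof 299 mm high, foot flanges to y -106 and 106), then an 80 mm duct to x 290, 225 mm high.
- sill (a point): Middle of the sill, the tray's inner edge, on the tray's top, 90 mm above the bench; axes as the trap's. The flat tray runs 142 mm back from here (towards -x), 160 mm wide with side edges 12 mm high. Beyond it a chute drops at 60 degrees to the box floor, 4 mm above the bench. The mouth above is 160 mm wide, 205 mm high, between posts that begin 18 mm beyond the sill.
- flap (a joint): Flap angle in rad: 0 hanging shut, up to 1.2 as its lower edge swings into the box (trap's +x) and up. A metal plate 152 mm wide, 3 mm thick, shut in the trap's plane x = 0; its hinge pin lies along the trap's y at x = 0, 280 mm above the bench (190 above the tray). Spring and weight shut it: pushed 105 mm below the pin it takes 1.2 N to start, 3 N at 0.4 rad.
- flap_edge (a point): Middle of the flap's lower edge, 200 mm below the hinge pin; when shut it is 10 mm lower than the tray's top and 18 mm beyond the sill.
- offcut_center (a point): The offcut on the tray: loose lime-wood block, about 45 g, 30 mm along its x, 60 along its y, 30 high; a rebate leaves it 18 high at one end (y -30 to -14). The point is its middle, 15 mm above its underside; its x lies within 0.25 rad of the trap's x at the start. It tips over the sill and slides down once its middle is pushed past the sill.
- mallet: A bystander: turned wooden carver's mallet standing on its head, 92 mm across and 228 mm high; origin at the centre of its underside.
- figure: A bystander: small carved wooden figure on a 60 mm square base, 161 mm high; origin at the centre of its underside.
- gouge: A bystander: carving gouge lying on the bench, 263 mm long along its x (from -125 to 138 mm), 30 mm high; origin on the bench under its ferrule.
- glue_block: A bystander: rough strip of wood lying on the bench, 90 x 35 x 35 mm; origin at the centre of its underside.

How it is judged:
By the outcome, as a careful person would: the job done as asked, in the order asked, and still so for the second after the job is handed in, with the robot touching nothing.
It also fails if it takes over 40 s, if anything falls off the work surface, if the arm or the gripper's body presses on something with over 40 N, if the wrist force passes 120 N, or if a joint passes its speed limit or range.

## Robot

A 6-joint arm with a two-finger parallel gripper is mounted at the origin on the work surface. World frame = base frame: x ahead of the robot, y to its left, z up, the work surface at z = 0. Lengths are in mm, angles in rad, forces in N, time in s.
With the tool pointing down it reaches from about 250 to 800 mm from the base axis. Payload 8.5 kg.
Tool frame: the origin (TCP) lies midway between the tips of the shut fingers; the grasp point (between the pads) lies 19 mm behind it; z points along the fingers, y is the line along which they close (so a half turn about z gives the same grasp; the last joint's range is limited). The gripper opens to 85 mm and grips with 20 to 120 N. Pads are 22 mm wide; open, the fingers measure 114 mm over their backs; the gripper's body (76 mm by 85 mm) begins 54 mm behind the grasp point. The pads swing forward as they close: fully open they stand 13 mm farther back than shut.
Start: joints at [1.264, 0.238, -0.013, 1.319, 0, 1.571], TCP at [158.54, 500.444, 231.276] pointing down, gripper open.
Joint ranges: [-2.66, 2.66], [-1.03, 1.9], [-1.14, 1.46], [-1.82, 2.27], [-1.45, 1.34], [-3.14, 3.14]. Speed limits (rad/s): [2.22, 2.22, 2.79, 3.14, 3.14, 3.14].

## Interface

Orientations are given as a rotation vector (axis times angle).
In Python, from rig import arm gives the robot as it stands. The module is installed in compiled form; this text tells all that it offers.
- The arm moves only by the tool arm_command, never from a script. Its argument "deltas" is a list that holds one entry, the list of rows, each a list of 7 numbers: the shift along the tool's x, y, z in mm, then the turn, a rotation vector about the tool's x, y, z in rad, then the gripper command: -1 is fully open, 1 is shut, values between are in proportion. In form: [[[x, y, z, wx, wy, wz, claw], ...]]. A call has 1 to 20 rows; each row shifts and turns the commanded pose from where the row before left it, along the tool's axes as they then stand; what a row does not reach is not made up. A row lasts 1/12 s, in which the tool goes at most 41.7 mm and 7.16 degrees, less where a joint would pass 70% of its speed; a pose out of reach is approached as far as the arm can. A call is refused whole if a number of a shift passes 41.7 or a number of a turn 0.125, either way. A call with a gripper value outside its range is refused whole. The fingers move at their own pace and stop on an object; "squeeze" is the grip in N (left out, the last holds). Time passes only in rows, so rows that do not move let the fingers close. It gives the time, the measured TCP pose, the force, the opening and the grip force at its end, in the units of the state.
- arm.state(): the state, without advancing time (a new reading comes with each control period).
- arm.snapshot(name): name is "side" or "top" or "wrist"; returns the picture (384x512x3 uint8, blue, green, red); there is no depth.
- arm.camera_params(name): a dict with "fx", "fy", "cx", "cy" (pixels), "rvec" (rotation vector, rad) and "tvec" (3), from world to camera coordinates, as OpenCV has them. Camera axes: x right, y down, z forward; pixel columns grow to the right and rows downward; lengths in mm; the calibration is good to about 2 mm. A picture is of the moment at which its call begins: read the wrist's pose just before it. camera_params takes no time and is no camera call; for the wrist camera it gives the pose at the moment of the call.
- arm.close_job(): hands the job in; it is judged then, once.
The state is a dict: "clock": time; "q": joint angles; "joint_vel": joint speeds; "joint_torque": joint torques, N m; "ee_pos": TCP position; "tcp_rot": TCP orientation; "wrist_force": force on the tool from outside, world axes, zero at the start; "ft_torque": the same for the moment, N m; "width": finger opening in mm; "gripper_force": force on a finger pad.
Only numpy, scipy, OpenCV 4.12 (cv2) and the standard library are available. Lean on these libraries where they do the work, as an engineer would, in place of code of your own. Each camera call takes 0.05 s, during which the arm holds its last target. There are 200 camera calls.

## Working session

There is one attempt and no reset: what is moved stays moved. The work goes in short steps, Python scripts to look and compute and a tool call to move; the robot and the scene stay as the last step left them, time stands still between calls to the robot, and variables do not carry over. Pictures are saved under pics/ and viewed, at most 10 in all, crops included, and the job is handed in when it is done.

Besides the shell and the picture viewer there is one more tool, called in YAML: its name, and indented under it one key for each argument. arm_command: Moves the arm, as the interface text tells. Its arguments: {"type":"object","properties":{"deltas":{"type":"array","items":{"type":"array","items":{"type":"array","items":{"type":"number"}}}},"squeeze":{"type":"number"}},"required":["deltas"]}

```bash
mkdir -p pics; python3 - <<'E'
from rig import arm
import cv2,numpy as np
for n in("side","top"):
    cv2.imwrite(f"pics/{n}0.png",arm.snapshot(n)); p=arm.camera_params(n); R=cv2.Rodrigues(np.array(p["rvec"]))[0]; print(n,p["fx"],p["cx"],p["cy"],(-R.T@p["tvec"]).round(),R.round(2).tolist())
s=arm.state();print(s["clock"],s["ee_pos"],s["tcp_rot"],s["width"])
E
```

```text
side 437.85864804471237 256.44133754722264 190.9678794696752 [ 317. -272. 1054.] [[0.64, -0.77, -0.0], [-0.7, -0.58, -0.41], [0.31, 0.27, -0.91]]
top 348.34759484441224 257.4471576325877 197.1970930808452 [516.  -9. 918.] [[0.0, -1.0, -0.02], [-0.99, 0.0, -0.12], [0.12, 0.02, -0.99]]
0.1 [158.44910335 500.12591189 230.73409516] [-4.80035512e-01 -3.10453204e+00  2.04656546e-03] 85.37011624613658
```

View pics/side0.png

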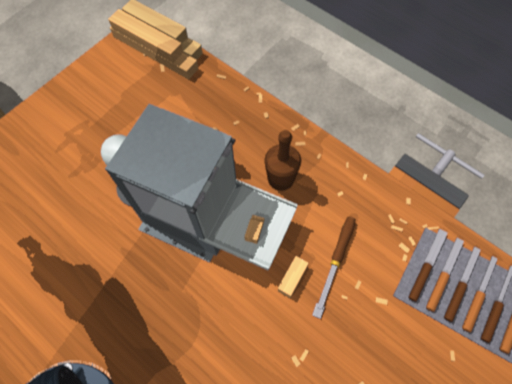

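View pics/top0.png

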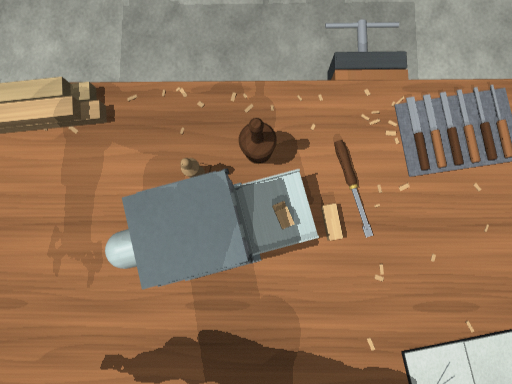

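Side view: the trap feeds towards +y. The tray is at about (255,222) and the block on it at about (257,230). The mallet is at (283,165), the glue block at (293,276) and the gouge at (335,265). In the top view the tray spans (240–318, 170–258), the block is at (286,214) and the box at (125–248, 172–287).

I'll enlarge the top view to pick the edges.

```bash
python3 - <<'E'
import cv2
a=cv2.imread("pics/top0.png")[160:300,120:320];cv2.imwrite("pics/topc.png",cv2.resize(a,None,fx=4,fy=4,interpolation=cv2.INTER_CUBIC))
a=cv2.imread("pics/side0.png")[160:300,140:340];cv2.imwrite("pics/sidec.png",cv2.resize(a,None,fx=4,fy=4,interpolation=cv2.INTER_CUBIC))
E
```

```text
(no output)
```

View pics/topc.png

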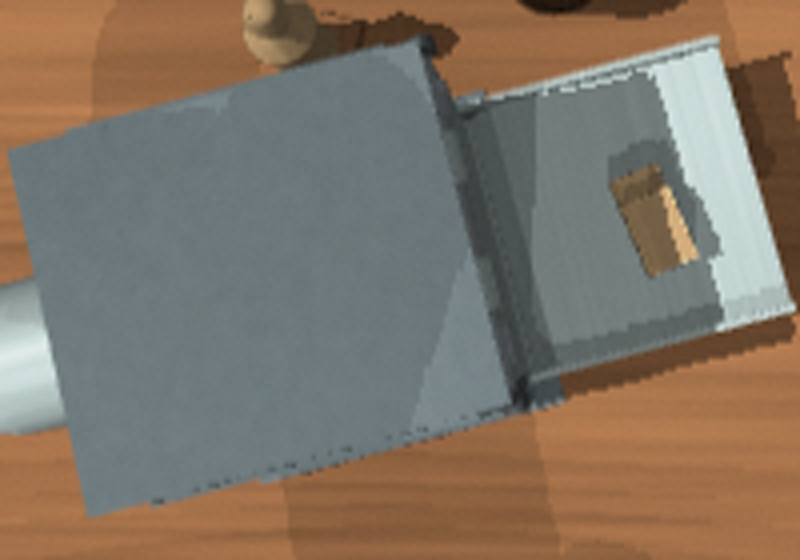

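View pics/sidec.png

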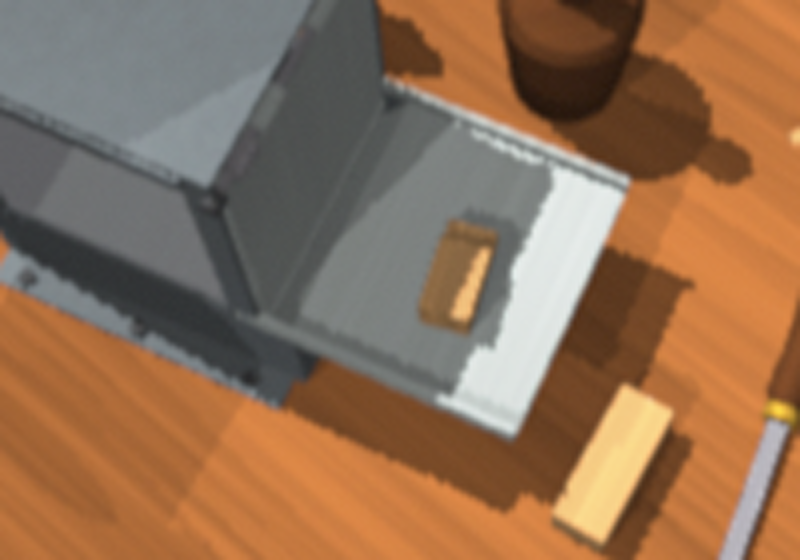

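Top crop: the roof's back corners are at (10,150) and (88,515). The tray's outer corners are at (718,42) and (793,310), and the block's top runs through (668,187), (697,262), (655,277) and (626,205). Side crop: the tray's outer corners are at (628,180) and (515,437), and the block is centred at about (460,277).

```bash
cat > h.py <<'E'
from rig import arm
import cv2,numpy as np
from scipy.optimize import least_squares
from scipy.spatial.transform import Rotation as Rn
def K(p): return np.array([[p["fx"],0,p["cx"]],[0,p["fy"],p["cy"]],[0,0,1.]])
def proj(p,P): return cv2.projectPoints(np.array(P,float),np.array(p["rvec"]),np.array(p["tvec"],float),K(p),None)[0][:,0]
def ray(p,uv,z):
    R=cv2.Rodrigues(np.array(p["rvec"]))[0];c=-R.T@np.array(p["tvec"]);d=R.T@np.linalg.inv(K(p))@[*uv,1.];return c+d*(z-c[2])/d[2]
E
python3 - <<'E'
from h import *
t,s=arm.camera_params("top"),arm.camera_params("side")
tc=lambda u,v:(120+u/4,160+v/4)
sc=lambda u,v:(140+u/4,160+v/4)
Pt=[(192,-84,299),(192,84,299),(-160,-80,102),(-160,80,102)];ut=np.array([tc(10,150),tc(88,515),tc(718,40),tc(795,310)])
us=np.array([sc(628,180),sc(515,437)])
def W(v,P):
    c,sn=np.cos(v[2]),np.sin(v[2]);P=np.array(P,float);return P@np.array([[c,sn,0],[-sn,c,0],[0,0,1]])+[v[0],v[1],0]
f=lambda v:np.r_[(proj(t,W(v,Pt))-ut).ravel(),(proj(s,W(v,Pt[2:]))-us).ravel()]
r=least_squares(f,[450,0,1.8]);print(r.x,r.fun.round(1))
v=r.x;c,sn=np.cos(v[2]),np.sin(v[2])
loc=lambda w:np.array([[c,sn],[-sn,c]])@(w[:2]-v[:2])
B=[loc(ray(t,tc(*q),120)) for q in((668,187),(697,262),(655,277),(626,205))];print(np.round(B,1))
print("side block top corners",[loc(ray(s,sc(*q),120)).round(1) for q in((497,240),(470,330),(422,318))])
print("glue",[loc(ray(s,sc(*q),35)).round() for q in((625,385),(672,410),(600,545),(555,515))],"mallet",loc(ray(t,(257,150),50)).round())
s=arm.state();print(Rn.from_rotvec(s["tcp_rot"]).as_matrix().round(3),Rn.from_euler('z',v[2]).as_matrix().round(4).tolist())
E
```

```text
[555.65935352  42.73338233   1.826979  ] [-0.3 -0.3 -0.1  0.7  0.9  1.   0.  -0.8  0.2  1.5  0.  -2.1]
[[-105.6   -4.6]
 [-110.4   41. ]
 [ -85.    43.2]
 [ -79.6   -0.7]]
side block top corners [array([-106.9,  -10.2]), array([-115.7,   44.5]), array([-88.5,  49.6])]
glue [array([-203.,   12.]), array([-234.,   14.]), array([-227.,  105.]), array([-196.,  100.])] mallet [ -75. -169.]
[[-0.953  0.302 -0.   ]
 [ 0.302  0.953 -0.001]
 [-0.    -0.001 -1.   ]] [[-0.2534, -0.9674, 0.0], [0.9674, -0.2534, 0.0], [0.0, 0.0, 1.0]]
```

The fit puts the trap at (556, 43) with yaw 1.827. The block's middle is at about (-95, 12) in the trap frame, turned about 0.1 rad, with its back face at x ≈ -110.

Plan: point the tool forward and down at 55° below horizontal, so the upper finger leads the lower by about 80 mm. First I'll rise and cross over the box.

arm_command:
  deltas:
    - [[0,0,-40,0,0,0,-1],[0,0,-40,0,0,0,-1],[0,0,-40,0,0,0,-1],[-10,-7,-20,0,0,0,-1],[-31,-23,0,0,0,0,-1],[-31,-23,0,0,0,0,-1],[-31,-23,0,0,0,0,-1],[-31,-23,0,0,0,0,-1],[-31,-23,0,0,0,0,-1],[-31,-23,0,0,0,0,-1],[-31,-23,0,0,0,0,-1],[-31,-23,0,0,0,0,-1],[-31,-23,0,0,0,0,-1]]

```text
clock: 1.18
ee_pos: [369.9, 207.4, 371.2]
tcp_rot: [-0.48, -3.105, 0.0]
wrist_force: [0.5, 0.7, -0.0]
width: 85.2
gripper_force: 0.0
```

```bash
python3 -c "
from h import *
s=arm.state();print(s['q'],s['clock'],s['wrist_force'])"
```

```text
[ 5.10929537e-01  5.30461091e-02  1.16641369e-01  1.63459198e+00
 -5.64143524e-05  8.17507175e-01] 1.1833 [ 0.51872913  0.6979182  -0.02069389]
```

arm_command:
  deltas:
    - [[-31,-24,0,0,0,0,-1],[-31,-24,0,0,0,0,-1],[-31,-24,0,0,0,0,-1],[-31,-24,0,0,0,0,-1],[-31,-24,0,0,0,0,-1],[-31,-24,0,0,0,0,-1],[-31,-24,0,0,0,0,-1],[-31,-24,0,0,0,0,-1],[-31,-24,0,0,0,0,-1],[-17,-17,0,0,0,0,-1],[0,0,0,0,0,-0.1126,-1],[0,0,0,0,0,-0.1126,-1],[0,0,0,0,0,-0.1126,-1],[0,0,0,0,0,-0.1126,-1],[0,0,0,0,0,-0.1126,-1]]

```text
clock: 2.43
ee_pos: [581.2, -102.5, 370.8]
tcp_rot: [0.409, -3.114, -0.0]
wrist_force: [-0.3, 0.2, -0.4]
width: 85.3
gripper_force: 0.0
```

arm_command:
  deltas:
    - [[0,0,0,-0.122,0,0,-1],[0,0,0,-0.122,0,0,-1],[0,0,0,-0.122,0,0,-1],[0,0,0,-0.122,0,0,-1],[0,0,0,-0.123,0,0,-1],[0,0,0,0,0,0,-1],[0,0,0,0,0,0,-1]]

```text
clock: 3.02
ee_pos: [582.0, -104.2, 367.9]
tcp_rot: [0.368, -2.897, -0.915]
wrist_force: [0.4, 0.9, 0.6]
width: 85.5
gripper_force: 0.0
```

```bash
cat >> h.py <<'E'
V=(555.66,42.73,1.827)
def rep():
    s=arm.state();R=Rn.from_euler('z',-V[2]);T=R*Rn.from_rotvec(s["tcp_rot"]);p=R.apply(np.array(s["ee_pos"])-[V[0],V[1],0])
    m=T.as_matrix();L=p-13*m[:,2]-42.5*m[:,1]
    print("clock",s["clock"],"q",np.round(s["q"],2),"TCP trap",p.round(1),"low pad tip",L.round(1),"up outer",(p-13*m[:,2]+57*m[:,1]).round(1));print(m.round(3));return p,m
E
python3 - <<'E'
from h import *
p,m=rep(); print("shift to pre-pose, tool axes",(m.T@(np.array([-83,12,118.])-p)).round(1), "to above", (m.T@(np.array([-83,12,218.])-p)).round(1))
cv2.imwrite("pics/w1.png",arm.snapshot("wrist"))
E
```

```text
clock 3.0167 q [-0.41  0.67  0.88  2.19  0.47 -0.76] TCP trap [-148.8   11.7  367.9] low pad tip [-191.    11.9  354.1] up outer [-109.6   11.4  411.3]
[[ 0.002  0.818  0.575]
 [ 1.    -0.005  0.003]
 [ 0.005  0.575 -0.818]]
shift to pre-pose, tool axes [ -0.8 -89.8 242.3] to above [ -0.3 -32.3 160.5]
```

View pics/w1.png

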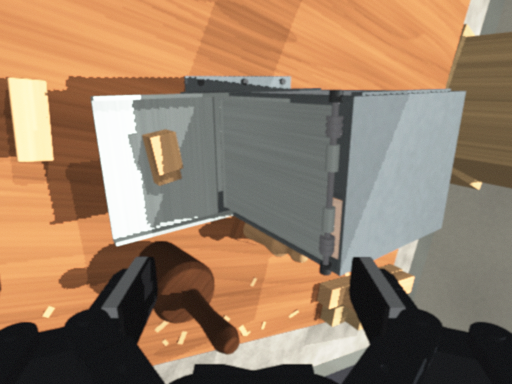

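Wrist view: the tray's outer corners are at (94,97) and (117,243). The block is at (143–182, 130–184), the flap is shut, and the fingers are clear of everything. I'll check the block relative to the tray.

```bash
python3 - <<'E'
from h import *
p=arm.camera_params("wrist")
loc=lambda w:Rn.from_euler('z',-V[2]).apply(w-np.array([V[0],V[1],0])).round(1)
for n,u,z in(("tray+80",(94,97),102),("tray-80",(117,243),102),("blk",(144,135),120),("blk",(175,130),120),("blk",(182,165),120),("blk",(152,172),120),("low end",(159,185),90)): print(n,loc(ray(p,u,z)))
E
```

```text
tray+80 [-157.5   79.3  102. ]
tray-80 [-155.2  -86.   102. ]
blk [-116.2   39.4  120. ]
blk [-80.5  42.  120. ]
blk [-75.    0.5 120. ]
blk [-111.5   -2.6  120. ]
low end [-94.7 -28.2  90. ]
```

arm_command:
  deltas:
    - [[0,-9,38,0,0,0,-1],[0,-9,39,0,0,0,-1],[0,-10,39,0,0,0,-1],[0,-10,40,0,0,0,-1],[0,-15,20,0,0,0,-1],[0,-14,20,0,0,0,-1],[0,-14,20,0,0,0,-1],[0,-8,12,0,0,0,-1],[0,0,0,0,0,0,-1],[0,0,0,0,0,0,-1]]

```text
clock: 3.9
ee_pos: [567.1, -46.5, 138.5]
tcp_rot: [0.377, -2.903, -0.912]
wrist_force: [0.3, 0.0, -0.2]
width: 85.5
gripper_force: 0.0
```

```bash
python3 - <<'E'
from h import *
p,m=rep()
cv2.imwrite("pics/w2.png",arm.snapshot("wrist"))
E
```

```text
clock 3.9 q [-0.34  0.61  0.18  1.51  0.49 -0.69] TCP trap [-89.3  11.5 138.5] low pad tip [-131.6   11.4  124.9] up outer [-49.9  11.7 181.7]
[[-0.002  0.821  0.571]
 [ 1.     0.002 -0.001]
 [-0.002  0.571 -0.821]]
```

View pics/w2.png

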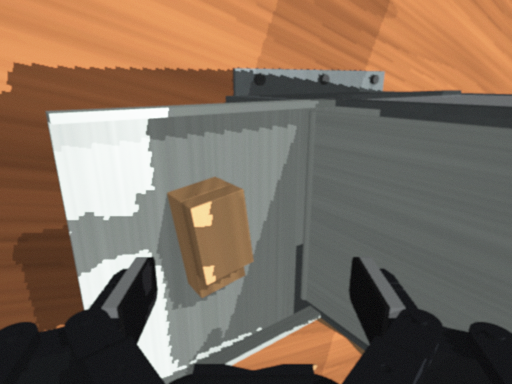

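The wrist view shows the block at (170–253, 180–297) ahead of the lower finger, which is at (135,290). The upper finger, at (380,290), faces the flap. I'll lower onto the tray level, then push slowly.

arm_command:
  deltas:
    - [[1,-6,8.5,0,0,0,-1],[1,-6,8.5,0,0,0,-1],[0,0,0,0,0,0,-1],[0,4.1,2.9,0,0,0,-1],[0,4.1,2.9,0,0,0,-1],[0,4.1,2.9,0,0,0,-1],[0,4.1,2.9,0,0,0,-1],[0,4.1,2.9,0,0,0,-1],[0,4.1,2.9,0,0,0,-1],[0,4.1,2.9,0,0,0,-1],[0,4.1,2.9,0,0,0,-1],[0,4.1,2.9,0,0,0,-1],[0,4.1,2.9,0,0,0,-1],[0,4.1,2.9,0,0,0,-1],[0,4.1,2.9,0,0,0,-1],[0,0,0,0,0,0,-1]]

```text
clock: 5.28
ee_pos: [549.7, 10.9, 115.5]
tcp_rot: [0.374, -2.901, -0.915]
wrist_force: [0.3, -1.1, -0.6]
width: 85.4
gripper_force: 0.6
```

```bash
python3 - <<'E'
from h import *
p,m=rep()
cv2.imwrite("pics/w3.png",arm.snapshot("wrist"))
E
```

```text
clock 5.2833 q [-0.26  0.57  0.03  1.37  0.52 -0.61] TCP trap [-29.3  13.9 115.5] low pad tip [-71.5  13.8 101.8] up outer [ 10.   13.9 158.9]
[[-0.001  0.819  0.574]
 [ 1.     0.     0.   ]
 [ 0.     0.574 -0.819]]
```

View pics/w3.png

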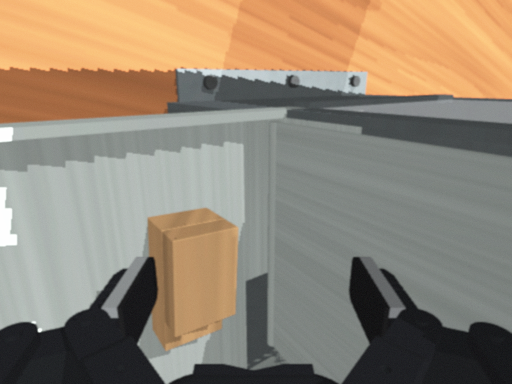

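The block has squared up against the lower fingertip (block at 150–238, 210–348) and the upper finger is just touching the flap. I'll push on past the sill.

arm_command:
  deltas:
    - [[0,4.2,2.7,0,0,0,-1],[0,4.2,2.7,0,0,0,-1],[0,4.2,2.7,0,0,0,-1],[0,4.2,2.7,0,0,0,-1],[0,4.2,2.7,0,0,0,-1],[0,4.2,2.7,0,0,0,-1],[0,4.2,2.7,0,0,0,-1],[0,4.2,2.7,0,0,0,-1],[0,4.2,2.7,0,0,0,-1],[0,4.2,2.7,0,0,0,-1],[0,0,0,0,0,0,-1],[0,0,0,0,0,0,-1],[0,0,0,0,0,0,-1],[0,0,0,0,0,0,-1]]

```text
clock: 6.5
ee_pos: [537.0, 58.2, 117.0]
tcp_rot: [0.373, -2.9, -0.914]
wrist_force: [0.4, -2.7, -4.4]
width: 85.5
gripper_force: 0.0
```

```bash
python3 - <<'E'
from h import *
p,m=rep()
cv2.imwrite("pics/w4.png",arm.snapshot("wrist"))
E
```

```text
clock 6.5 q [-0.19  0.52 -0.04  1.3   0.54 -0.53] TCP trap [ 19.7  14.1 117. ] low pad tip [-22.6  14.1 103.3] up outer [ 58.9  14.1 160.4]
[[-0.     0.819  0.574]
 [ 1.    -0.     0.001]
 [ 0.001  0.574 -0.819]]
```

View pics/w4.png

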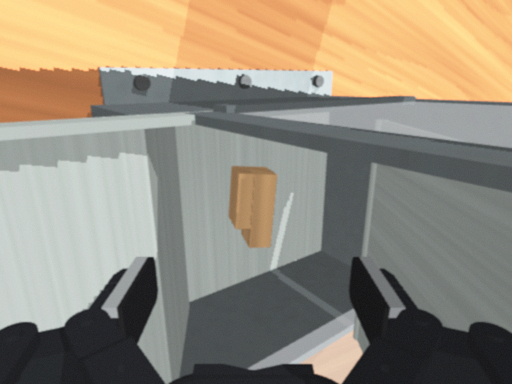

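```bash
python3 - <<'E'
from h import *
p=arm.camera_params("wrist")
loc=lambda w:Rn.from_euler('z',-V[2]).apply(w-np.array([V[0],V[1],0])).round(1)
for u,z in(((255,205),20),((255,205),60),((250,170),4),((275,170),30),((258,246),4),((258,246),30),((238,228),30),((190,300),4),((272,268),4)): print(u,z,loc(ray(p,u,z)))
E
```

```text
(255, 205) 20 [90.2 -1.6 20. ]
(255, 205) 60 [61.8 16.3 60. ]
(250, 170) 4 [96.3 24.1  4. ]
(275, 170) 30 [102.7  28.5  30. ]
(258, 246) 4 [105.1 -50.5   4. ]
(258, 246) 30 [ 86.2 -34.1  30. ]
(238, 228) 30 [ 66.8 -12.8  30. ]
(190, 300) 4 [ 34.  -80.5   4. ]
(272, 268) 4 [122.4 -79.7   4. ]
```

The wrist view shows the block at (230–275, 166–247), which rays place on the box floor at trap x ≈ 90. The flap is clear of it, so I'll draw back.

arm_command:
  deltas:
    - [[0,-4,-3,0,0,0,-1],[0,-8,-6,0,0,0,-1],[0,-8,-6,0,0,0,-1],[0,-8,-6,0,0,0,-1],[0,-8,-6,0,0,0,-1],[0,-8,-6,0,0,0,-1],[0,-8,-6,0,0,0,-1],[0,-8,-6,0,0,0,-1],[0,-8,-6,0,0,0,-1],[0,-10,-8,0,0,0,-1],[0,-10,-8,0,0,0,-1],[0,-10,-10,0,0,0,-1],[0,0,-25,0,0,0,-1],[0,0,-30,0,0,0,-1],[0,0,-30,0,0,0,-1],[0,0,-20,0,0,0,-1],[0,0,0,0,0,0,-1],[0,0,0,0,0,0,-1],[0,0,0,0,0,0,-1],[0,0,0,0,0,0,-1]]

```text
clock: 8.22
ee_pos: [583.6, -119.7, 209.3]
tcp_rot: [0.373, -2.899, -0.916]
wrist_force: [0.3, -0.1, 0.3]
width: 85.3
gripper_force: 0.0
```

```bash
python3 - <<'E'
from h import *
p,m=rep()
a=arm.snapshot("wrist");b=arm.snapshot("side")[80:330,60:400]
cv2.imwrite("pics/e.png",np.vstack([cv2.resize(a,(400,300)),cv2.resize(b,(400,294))]))
E
```

```text
clock 8.2167 q [-0.43  0.67  0.47  1.79  0.46 -0.79] TCP trap [-164.2   14.1  209.3] low pad tip [-206.4   14.1  195.5] up outer [-125.    14.1  252.7]
[[-0.001  0.818  0.575]
 [ 1.    -0.     0.001]
 [ 0.001  0.575 -0.818]]
```

View pics/e.png

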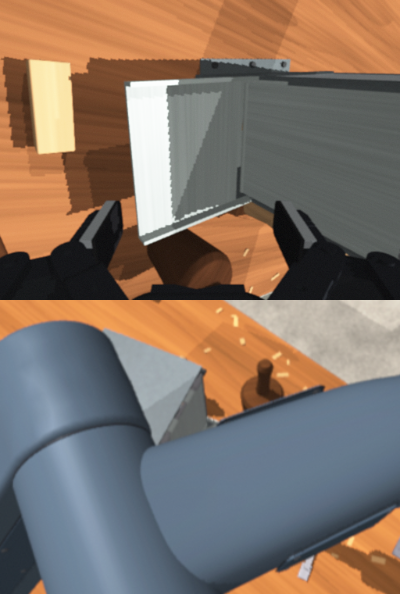

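The tray is empty, the flap hangs shut against the mouth (its face is at 245–400, 80–280), the glue block and mallet are undisturbed, and the arm is clear of everything.

```bash
python3 -c "
from rig import arm
print(arm.close_job())"
```

```text
the job is handed in; nothing more can be done
None
```

The offcut is down the chute on the box floor, the flap has sprung shut, and the job was handed in at about 8 s; the mallet and glue block look undisturbed, but I did not re-check the figure and gouge after the push.

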